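# Refit the hob's missing control knob

## Task

One control knob has come off the portable two-plate hob. Take the loose knob that matches the two still on the hob, set it on the bare flattened shaft, turning it until its slot finds the shaft, and press it down firmly until its skirt sits flush on the shaft's base disc; then let go. Leave the other two loose knobs where they lie.

Things in the scene. Friction and masses are not known exactly. Their poses are not given: they have to be found in the camera images.
- knob: Loose black hob knob, upright: round skirt 56 mm across, 8 high, with a grip bar 48 long (x), 24 thick (y), top at 40, a white line along it. Two alike sit fixed on the hob. Origin: centre of underside, z up. Slot underneath 28 (x) x 15 (y), 34 deep, mouth flared to 39 x 28 over the lowest 7 mm; fits the shaft either way round (half a turn). About 90 g
- shaft: The bare, fixed shaft (does not turn) in the row of 3 controls on the hob. Upright tang 20 mm long (x), 7 thick (y), rounded tip 25 above a 60 mm black base disc. Origin: axis at the disc's top face, 63 above the counter, z up; a knob fully home has its origin here. Slot passes if bar and tang agree to 20 deg. Neighbours 110 mm off, 40 high; hob plates lower than the tip
- small_knob: A loose smaller black bar knob, 32 mm across, 24 high, not for this hob; leave alone. Origin: centre of underside, x along its bar
- round_knob: A loose round black cupboard knob, mushroom-shaped, 48 mm across, 34 high, no bar; leave alone. Origin: centre of underside

How it is judged (in metres and radians):
On the way:
1. the knob is fully down on the shaft and pressed with more than 3 N (horizontal distance between knob and shaft below 0.01 m and z of knob in the frame of shaft below 0.005 m and contact force between knob and shaft above 3 N), for 0.1 s.
At the end, for the whole second after the job is handed in: The knob sits on the shaft, centred within 10 mm, its underside within 4 mm of the base disc, upright within 6 degrees, its bar along the tang within 25 degrees, at rest and released; the other two loose knobs are within 30 mm of where they started (horizontal distance between knob and shaft below 0.01 m and z of knob in the frame of shaft between -0.004 and 0.004 m and angle between the x axis of knob and the x axis of shaft, either way round below 0.45 rad and angle between knob's own z axis and vertical below 0.1 rad and linear speed of knob below 0.02 m/s and distance of each of small_knob, round_knob from where it was at the start of the episode below 0.03 m); the robot touches nothing.
It also fails if it takes over 45 s, if anything falls off the work surface, if the arm or the gripper's body presses on something with over 40 N, if the wrist force passes 120 N, or if a joint passes its speed limit or range.

## Robot

A 6-joint arm with a two-finger parallel gripper is mounted at the origin on the work surface. World frame = base frame: x ahead of the robot, y to its left, z up, the work surface at z = 0. Lengths are in m, angles in degrees, forces in N, time in s.
With the tool pointing down it reaches from about 0.275 to 0.775 m from the base axis. Payload 14.6 kg.
Tool frame: the origin (TCP) lies midway between the tips of the shut fingers; the grasp point (between the pads) lies 19 mm behind it; z points along the fingers, y is the line along which they close (so a half turn about z gives the same grasp; the last joint's range is limited). The gripper opens to 85 mm and grips with 20 to 120 N. Pads are 22 mm wide; open, the fingers measure 114 mm over their backs; the gripper's body (76 mm by 85 mm) begins 54 mm behind the grasp point. The pads swing forward as they close: fully open they stand 13 mm farther back than shut.
Start: joints at [-85.674, 15.075, -2.767, 72.158, 0, 81.102], TCP at [0.12, -0.511, 0.209] pointing down, gripper open.
Joint ranges: [-151.79, 151.79], [-50.71, 97.33], [-67.44, 78.34], [-121.81, 120.89], [-77.56, 73.72], [-180, 180]. Speed limits (degrees/s): [108.29, 108.29, 147.25, 159.86, 180, 180].

## Interface

Orientations are given as a 3x3 rotation matrix whose columns are the frame's x, y, z axes.
In Python, from rig import * gives the robot as it stands.
- The arm moves only by the tool play_rows, never from a script. Its argument "steps" is one flat list of numbers, 6 for each row, row after row: the shift along the tool's x, y, z in m, then the turn, a rotation vector about the tool's x, y, z in units of 5 degrees (1.0 is 5 degrees). In form: [dx, dy, dz, wx, wy, wz, dx, dy, dz, wx, wy, wz, ...]. A call has 1 to 20 rows; each row shifts and turns the commanded pose from where the row before left it, along the tool's axes as they then stand; what a row does not reach is not made up. A row lasts 1/12 s, in which the tool goes at most 41.7 mm and 7.16 degrees, less where a joint would pass 70% of its speed; a pose out of reach is approached as far as the arm can. A call with a gripper value outside its range is refused whole. "claw" is the opening, from 0 (shut) to 1 (fully open), set as the call begins (left out, the last holds). The fingers move at their own pace and stop on an object; "squeeze" is the grip in N (left out, the last holds). Time passes only in rows, so rows that do not move let the fingers close. It gives the time, the measured TCP pose, the force, the opening and the grip force at its end, in the units of the state.
- sense(): the state, without advancing time (a new reading comes with each control period).
- camera(name): name is "scene" or "top" or "wrist"; returns the picture (400x640x3 uint8, red, green, blue); there is no depth.
- camera_info(name): a dict with "fx", "fy", "cx", "cy" (pixels), "rvec" (rotation vector, rad) and "tvec" (3), from world to camera coordinates, as OpenCV has them. Camera axes: x right, y down, z forward; pixel columns grow to the right and rows downward; lengths in m; the calibration is good to about 2 mm. The wrist camera is an equidistant fisheye: a pixel r from the principal point sees the ray r / f radians off the axis. A picture is of the moment at which its call begins: read the wrist's pose just before it. camera_info takes no time and is no camera call; for the wrist camera it gives the pose at the moment of the call.
- finish_job(): hands the job in; it is judged then, once.
The state is a dict: "t": time; "joint_positions": joint angles; "qvel": joint speeds; "effort": joint torques, N m; "eef_pos": TCP position; "tcp_rot": TCP orientation; "force": force on the tool from outside, world axes, zero at the start; "torque": the same for the moment, N m; "gripper_width": finger opening in m; "finger_force": force on a finger pad.
Only numpy, scipy, OpenCV 4.12 (cv2) and the standard library are available. Lean on these libraries where they do the work, as an engineer would, in place of code of your own. Each camera call takes 0.05 s, during which the arm holds its last target. There are 200 camera calls.

## Working session

There is one attempt and no reset: what is moved stays moved. The work goes in short steps, Python scripts to look and compute and a tool call to move; the robot and the scene stay as the last step left them, time stands still between calls to the robot, and variables do not carry over. Pictures are saved under pics/ and viewed, at most 10 in all, crops included, and the job is handed in when it is done.

Besides the shell and the picture viewer there is one more tool, called after "Call:" by a JSON object that holds its "name" and its "arguments". play_rows: Moves the arm, as the interface text tells. Its arguments: {"type":"object","properties":{"steps":{"type":"array","items":{"type":"number"}},"claw":{"type":"number"},"squeeze":{"type":"number"}},"required":["steps"]}

```bash
mkdir -p pics
python3 - <<'E'
from rig import *
import cv2
for n in ("top","scene"):
    cv2.imwrite(f"pics/{n}0.png",camera(n)[:,:,::-1]); print(n,camera_info(n))
s=sense();print(s)
E
```

```text
top {'fx': 520.4639599242629, 'fy': 520.4639599242629, 'cx': 317.3949106500712, 'cy': 202.00829892479715, 'rvec': array([ 2.19879001, -2.2066251 ,  0.05427298]), 'tvec': array([0.03784631, 0.49956256, 1.25755708])}
scene {'fx': 419.8991355363372, 'fy': 419.8991355363372, 'cx': 321.65931978368315, 'cy': 200.44100747004362, 'rvec': array([ 2.12974214,  0.82149863, -0.40709792]), 'tvec': array([-0.38017205, -0.12669535,  1.16986103])}
{'t': 0.1, 'joint_positions': array([-8.56745267e+01,  1.50967424e+01, -2.80150061e+00,  7.21587216e+01,
        1.80149291e-04,  8.11025739e+01]), 'qvel': array([-0.03230146, -0.05653572,  0.04111098,  0.10780884, -0.04161314,
        0.02997741]), 'effort': array([ 4.43775934e-03, -6.38579750e+01,  3.85063541e+01,  9.94917151e-03,
       -6.01138186e-05, -1.80609601e-05]), 'eef_pos': array([ 0.12006821, -0.51079548,  0.20825853]), 'tcp_rot': array([[ 9.73487566e-01,  2.28739924e-01, -7.18509016e-05],
       [ 2.28739882e-01, -9.73487074e-01,  9.91625618e-04],
       [ 1.56878445e-04, -9.81770376e-04, -9.99999506e-01]]), 'force': array([-0.25453347,  0.02633805,  0.19332545]), 'torque': array([-0.04601312,  0.01472186, -0.01530759]), 'finger_force': 0.0, 'gripper_width': 0.08518641039443237}
```

View pics/top0.png

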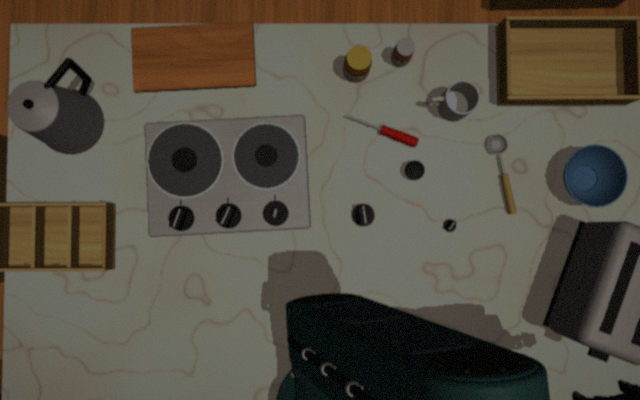

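View pics/scene0.png

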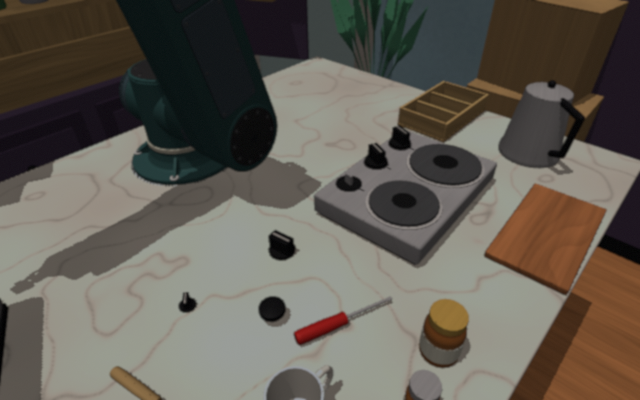

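The top view shows the matching knob at about (363,215), the bare shaft at (276,212), the small knob at (450,225) and the round knob at (414,170). In the scene view the knob is at (281,245) and the shaft at (349,183). I'll zoom in on both.

Run:
```python
import cv2,numpy as np
t=cv2.imread("pics/top0.png");s=cv2.imread("pics/scene0.png")
def c(im,x,y,h=25): 
    return cv2.resize(np.clip(im[y-h:y+h,x-h:x+h].astype(float)*2.2,0,255).astype(np.uint8),(300,300),interpolation=cv2.INTER_CUBIC)
cv2.imwrite("pics/z.png",np.vstack([np.hstack([c(t,363,215),c(t,276,212)]),np.hstack([c(s,281,245),c(s,349,183)])]))
```

```text
(no output)
```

View pics/z.png

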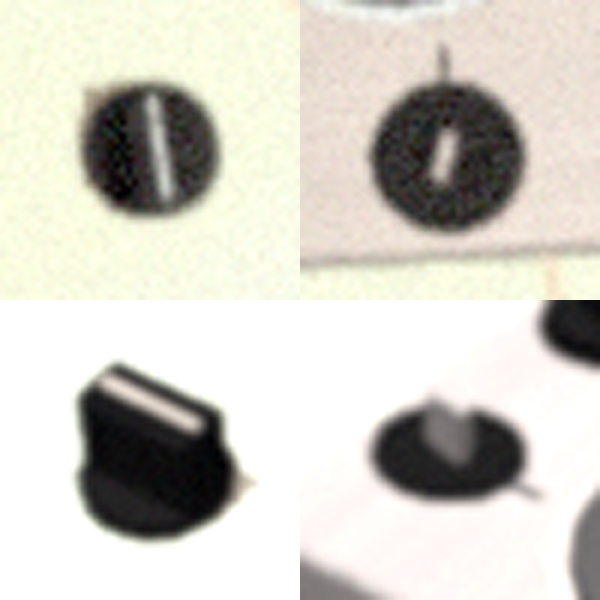

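The crops show the knob line running from (151,96) to (168,197) in the top crop, and from (103,82) to (199,128) in the scene crop. The tang's top runs from (152,130) to (138,182) in the top crop. The disc centre is at (147,157) in the top crop and (149,154) in the scene crop.

```bash
cat > h.py <<'E'
from rig import *
import cv2,numpy as np
def P(n):
    i=camera_info(n);K=np.array([[i['fx'],0,i['cx']],[0,i['fy'],i['cy']],[0,0,1]])
    R=cv2.Rodrigues(i['rvec'])[0];return K,R,i['tvec']
def tri(a,b):
    M=[K@np.c_[R,t] for K,R,t in (P("top"),P("scene"))]
    X=cv2.triangulatePoints(*M,np.array(a,float).reshape(2,1),np.array(b,float).reshape(2,1));return (X[:3]/X[3]).ravel()
def plane(n,p,z):
    K,R,t=P(n);d=R.T@np.linalg.inv(K)@[*p,1];c=-R.T@t;return c+d*(z-c[2])/d[2]
E
python3 - <<'E'
from h import *
g=lambda x,y,u,v:np.array([x-25+(u+.5)/6-.5,y-25+(v+.5)/6-.5])
T=lambda u,v:g(363,215,u,v); S=lambda u,v:g(281,245,u,v)
T2=lambda u,v:g(276,212,u,v); S2=lambda u,v:g(349,183,u,v)
print("knobtop",tri(T(159.5,146.5),S(151,105)))
a,b=plane("top",T(151,96),.04),plane("top",T(168,197),.04);d=a-b;print("ktop plane",(a+b)/2,np.linalg.norm(d),np.degrees(np.arctan2(d[1],d[0])))
a,b=plane("scene",S(103,82),.04),plane("scene",S(199,128),.04);d=a-b;print("kscene plane",(a+b)/2,np.linalg.norm(d),np.degrees(np.arctan2(d[1],d[0])))
print("disc",tri(T2(147,157),S2(149,154)),plane("top",T2(147,157),.063),plane("scene",S2(149,154),.063))
a,b=plane("top",T2(152,130),.088),plane("top",T2(138,182),.088);d=a-b;print("tang",(a+b)/2,np.linalg.norm(d),np.degrees(np.arctan2(d[1],d[0])))
print("tangtip",tri(T2(145,156),S2(151,108)))
for p in((450,225),(414,170),(228,215),(181,217)):print(plane("top",p,.02 if p[0]>300 else .1))
E
```

```text
knobtop [ 0.4700303  -0.07446534  0.0388382 ]
ktop plane [ 0.46950627 -0.07491608  0.04      ] 0.04058413233030249 9.133351354885946
kscene plane [ 0.47161403 -0.07446417  0.04      ] 0.04108694168897197 -171.11817537064917
disc [0.47332058 0.13591294 0.05987608] [0.47269748 0.13519456 0.063     ] [0.47672248 0.13342478 0.063     ]
tang [0.47251772 0.13407924 0.088     ] 0.02048902203849517 -15.083182008030782
tangtip [0.47343857 0.13523569 0.08173708]
[ 0.44255137 -0.28428984  0.02      ]
[ 0.576271   -0.19870557  0.02      ]
[0.46715096 0.23877509 0.1       ]
[0.46301425 0.34478988 0.1       ]
```

Call:
{"name": "play_rows", "arguments": {"steps": [0.0275,-0.0215,0.003,0,0,0,0.0275,-0.0215,0.003,0,0,0,0.0275,-0.0215,0.003,0,0,0,0.0275,-0.0215,0.003,0,0,0,0.0275,-0.0215,0.003,0,0,0,0.0275,-0.0215,0.003,0,0,0,0.0275,-0.0215,0.003,0,0,0,0.0275,-0.0215,0.003,0,0,0,0.0275,-0.0215,0.003,0,0,0,0.0275,-0.0215,0.003,0,0,0,0.0275,-0.0215,0.003,0,0,0,0.0275,-0.0215,0.003,0,0,0,0.0275,-0.0215,0.003,0,0,0,0.0275,-0.0215,0.003,0,0,0,0.0275,-0.0215,0.003,0,0,0,0.0275,-0.0215,0.003,0,0,0,0,0,0,0,0,0.84,0,0,0,0,0,0,0,0,0,0,0,0], "claw": 1, "squeeze": 60}}

```text
t: 1.68
eef_pos: [0.4694, -0.0754, 0.1604]
tcp_rot: [[0.987, 0.159, -0.001], [0.159, -0.987, 0.0], [-0.001, -0.0, -1.0]]
force: [-0.3, 0.2, 0.3]
gripper_width: 0.0853
finger_force: 0.0
```

Run:
```python
from rig import *
import cv2,numpy as np
i=camera_info("wrist");im=camera("wrist");s=sense();print(s['t'],s['eef_pos'],s['tcp_rot'][:,0]);print(i)
np.savez("w0.npz",**i)
im=np.clip(im[:,:,::-1]*2.0,0,255).astype(np.uint8);cv2.imwrite("pics/w0.png",im)
```

```text
1.7333 [ 0.46926959 -0.07592058  0.16057798] [ 9.87359375e-01  1.58496745e-01 -4.96553211e-04]
{'fx': 309.70691628693146, 'fy': 309.70691628693146, 'cx': 316.05139271795093, 'cy': 199.9658865150791, 'rvec': array([-2.18694083,  1.86338215,  0.31025969]), 'tvec': array([-0.14983602,  0.40030621,  0.48139656])}
```

View pics/w0.png

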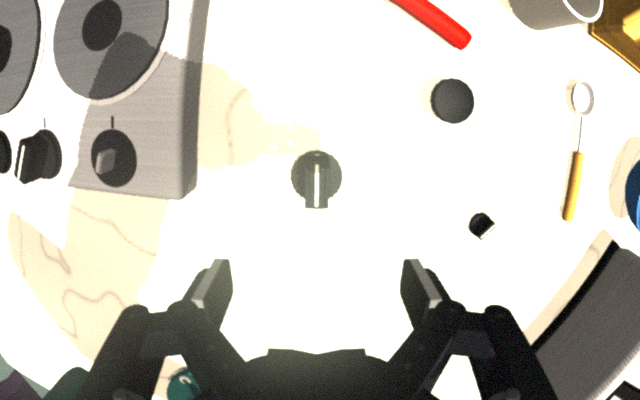

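The wrist view shows the knob line from (317.5,166) to (317,206) and the shaft's disc centred at about (114,158). I'll project both.

```bash
cat >> h.py <<'E'
def fish(i,p,z):
    v=(np.array(p,float)-[i['cx'],i['cy']])/float(i['fx']);r=np.linalg.norm(v)
    d=np.r_[v/r*np.sin(r),np.cos(r)];R=cv2.Rodrigues(i['rvec'])[0];d=R.T@d;c=-R.T@i['tvec'];return c+d*(z-c[2])/d[2]
E
python3 - <<'E'
from h import *
i=dict(np.load("w0.npz"))
a,b=fish(i,(317.5,165),.04),fish(i,(317,207),.04);d=a-b;print((a+b)/2,np.linalg.norm(d),np.degrees(np.arctan2(d[1],d[0])))
print(fish(i,(114,158),.063),fish(i,(316.5,177),.004))
E
```

```text
[ 0.46896762 -0.07743534  0.04      ] 0.042124853329254204 8.552824629436182
[0.47477142 0.12963354 0.063     ] [ 0.46877481 -0.07681573  0.004     ]
```

Call:
{"name": "play_rows", "arguments": {"steps": [0,0.0005,0.025,0,0,0,0,0,0.025,0,0,0,0,0,0.025,0,0,0,0,0,0.025,0,0,0,0,0,0.025,0,0,0,0,0,0.012,0,0,0,0,0,0.01,0,0,0,0,0,0,0,0,0,0,0,0,0,0,0]}}

```text
t: 2.48
eef_pos: [0.4693, -0.0768, 0.0138]
tcp_rot: [[0.988, 0.156, -0.001], [0.156, -0.988, 0.0], [-0.001, -0.0, -1.0]]
force: [-0.1, 0.2, 0.4]
gripper_width: 0.0853
finger_force: 0.0
```

Call:
{"name": "play_rows", "arguments": {"steps": [0,0,0,0,0,0,0,0,0,0,0,0,0,0,0,0,0,0,0,0,0,0,0,0,0,0,0,0,0,0,0,0,0,0,0,0,0,0,0,0,0,0,0,0,0,0,0,0], "claw": 0, "squeeze": 60}}

```text
t: 3.15
eef_pos: [0.47, -0.0761, 0.0142]
tcp_rot: [[0.988, 0.157, 0.001], [0.157, -0.988, -0.0], [0.0, 0.0, -1.0]]
force: [-1.6, 0.6, 7.7]
gripper_width: 0.0209
finger_force: 58.4
```

Call:
{"name": "play_rows", "arguments": {"steps": [0,0,-0.01,0,0,0,0,0,-0.025,0,0,0,0,0,-0.03,0,0,0,0,0,-0.03,0,0,0,0,0,-0.03,0,0,0,0,0,-0.02,0,0,0,0.005,-0.0294,0,0,0,0,0.005,-0.0294,0,0,0,0,0.005,-0.0294,0,0,0,0,0.005,-0.0294,0,0,0,0,0.005,-0.0294,0,0,0,0,0.005,-0.0294,0,0,0,0,0.006,-0.0294,0,0,0,0,0,0,0,0,0,0.96,0,0,0,0,0,0.96,0,0,0,0,0,0.96,0,0,0,0,0,0.96,0,0,0,0,0,0.96,0,0,0,0,0,0,0,0,0,0,0,0]}}

```text
t: 4.82
eef_pos: [0.4691, 0.0389, 0.1588]
tcp_rot: [[0.991, -0.137, -0.002], [-0.136, -0.988, 0.071], [-0.011, -0.071, -0.997]]
force: [0.4, 0.6, -0.7]
gripper_width: 0.021
finger_force: 59.2
```

Run:
```python
from rig import *
import cv2,numpy as np
i=camera_info("wrist");im=camera("wrist");s=sense();print(s['t'],s['eef_pos'],s['tcp_rot'],s['force'],s['gripper_width'])
np.savez("w1.npz",**i)
im=np.clip(im[:,:,::-1]*2.0,0,255).astype(np.uint8);cv2.imwrite("pics/w1.png",cv2.resize(im[100:350,150:480],None,fx=2.4,fy=2.4,interpolation=cv2.INTER_CUBIC))
```

```text
4.8667 [0.469197   0.03962828 0.15880857] [[ 0.99082708 -0.13512605 -0.00162475]
 [-0.13466577 -0.98831121  0.07145687]
 [-0.01126145 -0.07058261 -0.99744237]] [-0.39679949  0.21757108 -2.1283607 ] 0.02100059076133818
```

View pics/w1.png

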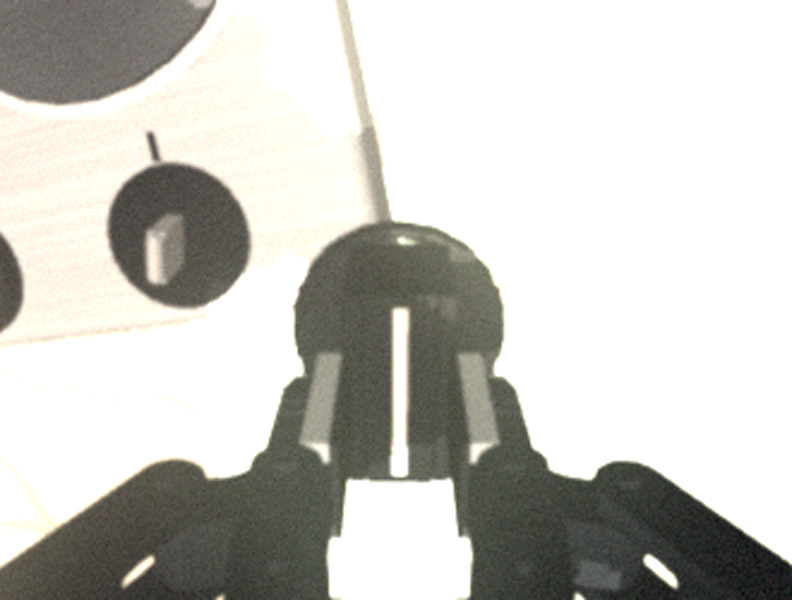

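The knob is held upright and centred: the line is at crop x≈400, and the shaft is at (180,235). The move stopped short with a 4° tilt, so I'll check the joints.

Run:
```python
from h import *
s=sense();print(np.round(s['joint_positions'],2),np.round(s['qvel'],2),np.round(s['eef_pos'],4));print(cv2.Rodrigues(s['tcp_rot'].T@np.array([[.9655,-.2605,0],[-.2605,-.9655,0],[0,0,-1.]]))[0].ravel()*180/np.pi)
i=dict(np.load("w1.npz"));q=lambda u,v:(150+(u+.5)/2.4-.5,100+(v+.5)/2.4-.5)
print("disc",fish(i,q(179.5,235),.063))
a,b=fish(i,q(166,213),.086),fish(i,q(152,232),.086);print(a,b)
print("tangbase",fish(i,q(165,275),.063))
```

```text
[ -7.8   11.19 -16.14  63.33   4.05 179.94] [ 1.37  0.09 -0.02 -0.06  0.03  0.05] [0.4692 0.0396 0.1588]
[-4.00065718  0.90404581  7.33362244]
disc [0.47509589 0.13094105 0.063     ]
[0.4905836  0.12390318 0.086     ] [0.48427524 0.13112045 0.086     ]
tangbase [0.45922634 0.14139097 0.063     ]
```

Joint 6 reached its 180° limit. The slot fits either way round, so I'll turn the tool the other way, by about half a turn.

Call:
{"name": "play_rows", "arguments": {"steps": [0,0,0,-0.8,0.18,-0.4,0,0,0,0,0,-1.4,0,0,0,0,0,-1.4,0,0,0,0,0,-1.4,0,0,0,0,0,-1.4,0,0,0,0,0,-1.4,0,0,0,0,0,-1.4,0,0,0,0,0,-1.4,0,0,0,0,0,-1.4,0,0,0,0,0,-1.4,0,0,0,0,0,-1.4,0,0,0,0,0,-1.4,0,0,0,0,0,-1.4,0,0,0,0,0,-1.4,0,0,0,0,0,-1.4,0,0,0,0,0,-1.4,0,0,0,0,0,-1.4,0,0,0,0,0,-1.4,0,0,0,0,0,0]}}

```text
t: 6.45
eef_pos: [0.4689, 0.0377, 0.1588]
tcp_rot: [[-0.406, 0.914, 0.006], [0.914, 0.406, 0.003], [-0.0, 0.007, -1.0]]
force: [-0.4, -1.0, -0.2]
gripper_width: 0.0206
finger_force: 59.2
```

```bash
cat >> h.py <<'E'
def delta(pos,yaw):
    s=sense();R=s['tcp_rot'];c,n=np.cos(np.radians(yaw)),np.sin(np.radians(yaw))
    G=np.array([[c,n,0],[n,-c,0],[0,0,-1.]])
    print(s['t'],np.round(s['eef_pos'],4),np.round(s['joint_positions'],1),s['force'],s['gripper_width'])
    print("shift",np.round(R.T@(np.array(pos)-s['eef_pos']),4),"turn/5deg",np.round(cv2.Rodrigues(R.T@G)[0].ravel()*180/np.pi/5,3))
E
python3 -c "
from h import *
delta([.474,.132,.159],165)"
```

```text
6.45 [0.4689 0.0377 0.1588] [ -5.5  10.8 -16.5  62.4   0.2  60.6] [-0.39102431 -1.01216033 -0.22333765] 0.0205659775585884
shift [0.0842 0.0429 0.0001] turn/5deg [  0.07    0.034 -10.213]
```

Call:
{"name": "play_rows", "arguments": {"steps": [0.021,0.0107,0,0.07,0.034,0,0.021,0.0107,0,0,0,0,0.021,0.0107,0,0,0,0,0.021,0.0107,0,0,0,0,0,0,0,0,0,-1.28,0,0,0,0,0,-1.28,0,0,0,0,0,-1.28,0,0,0,0,0,-1.28,0,0,0,0,0,-1.28,0,0,0,0,0,-1.28,0,0,0,0,0,-1.28,0,0,0,0,0,-1.28,0,0,0,0,0,0,0,0,0,0,0,0]}}

```text
t: 7.62
eef_pos: [0.4747, 0.1313, 0.1591]
tcp_rot: [[-0.963, 0.269, -0.001], [0.269, 0.963, 0.003], [0.002, 0.003, -1.0]]
force: [-0.3, 0.3, -0.8]
gripper_width: 0.0208
finger_force: 59.2
```

Run:
```python
from h import *
delta([.474,.132,.159],165)
i=camera_info("wrist");im=camera("wrist")
np.savez("w2.npz",**i)
im=np.clip(im[:,:,::-1]*2.0,0,255).astype(np.uint8);cv2.imwrite("pics/w2.png",cv2.resize(im[100:350,150:480],None,fx=2.4,fy=2.4,interpolation=cv2.INTER_CUBIC))
```

```text
7.6167 [0.4747 0.1313 0.1591] [  5.9  13.1 -13.3  63.6   0.2  21.5] [-0.29147958  0.3120123  -0.82456798] 0.020819913147231264
shift [0.0008 0.0005 0.0001] turn/5deg [ 0.03  -0.017 -0.126]
```

View pics/w2.png

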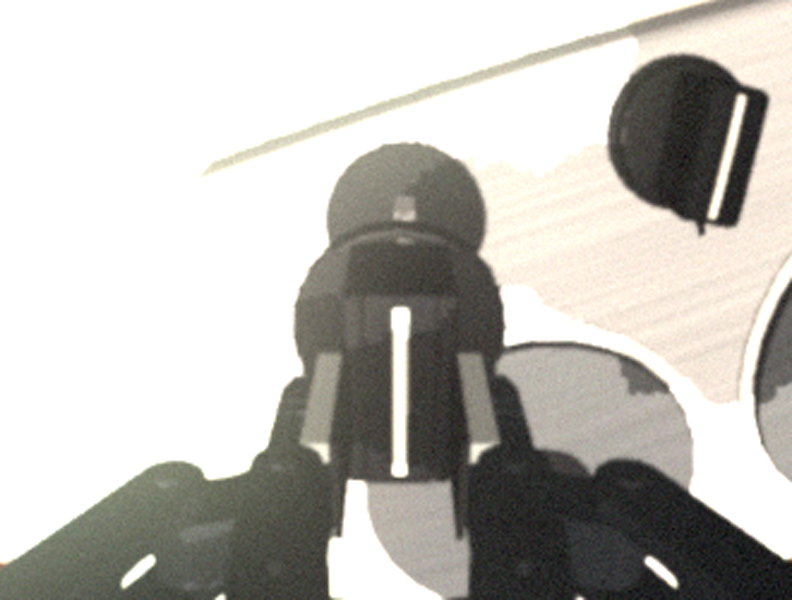

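The shaft's disc spans crop x 329–486 with its top at 143. The tang end is at (404,207) and lies parallel to the held bar. The knob's skirt spans x 295–503.

Run:
```python
from h import *
i=dict(np.load("w2.npz"));q=lambda u,v:(150+(u+.5)/2.4-.5,100+(v+.5)/2.4-.5)
s=sense();R=s['tcp_rot'];f=lambda u,v,z:np.round(R.T@(fish(i,q(u,v),z)-s['eef_pos']),4)
print("disc L,R,top",f(329,215,.063),f(486,215,.063),f(407,143,.063))
print("tang near end",f(404,207,.086),f(404,197,.088),f(404,220,.08))
zk=.1591-.0138+.008
print("skirt L,R,near",f(295,310,zk),f(503,310,zk),f(399,222,zk-.006))
print("line ends",f(401,308,zk+.032),f(400,475,zk+.032))
```

```text
disc L,R,top [ 0.004  -0.0266  0.096 ] [0.004  0.0313 0.0962] [0.0309 0.0021 0.0961]
tang near end [0.0138 0.0009 0.0731] [0.0178 0.0009 0.0711] [0.0074 0.0009 0.0791]
skirt L,R,near [ 0.0064 -0.027   0.0057] [0.0063 0.0257 0.0059] [ 0.0278 -0.0007  0.0118]
line ends [ 0.0213 -0.0002 -0.0262] [-0.021  -0.0004 -0.0262]
```

Call:
{"name": "play_rows", "arguments": {"steps": [0.001,0.002,0.01,0,0,0,0,0,0.02,0,0,0,0,0,0.02,0,0,0,0,0,0.006,0,0,0,0,0,0.004,0,0,0,0,0,0.004,0,0,0,0,0,0.004,0,0,0,0,0,0.004,0,0,0,0,0,0,0,0,0]}}

```text
t: 8.42
eef_pos: [0.4742, 0.1332, 0.0868]
tcp_rot: [[-0.964, 0.265, -0.001], [0.265, 0.964, 0.003], [0.002, 0.003, -1.0]]
force: [0.3, 0.5, -1.4]
gripper_width: 0.021
finger_force: 59.2
```

Call:
{"name": "play_rows", "arguments": {"steps": [0,0,0.003,0,0,0,0,0,0.003,0,0,0,0,0,0.002,0,0,0,0,0,0.002,0,0,0,0,0,0,0,0,0]}}

```text
t: 8.83
eef_pos: [0.4742, 0.1332, 0.0772]
tcp_rot: [[-0.964, 0.264, -0.001], [0.264, 0.964, 0.003], [0.001, 0.003, -1.0]]
force: [-1.3, 0.3, 2.9]
gripper_width: 0.0209
finger_force: 59.9
```

Call:
{"name": "play_rows", "arguments": {"steps": [0,0,0.001,0,0,0,0,0,0.001,0,0,0,0,0,0,0,0,0]}}

```text
t: 9.08
eef_pos: [0.4745, 0.1332, 0.0769]
tcp_rot: [[-0.964, 0.264, 0.001], [0.264, 0.964, 0.003], [-0.0, 0.003, -1.0]]
force: [-12.4, -2.0, 35.6]
gripper_width: 0.0213
finger_force: 64.3
```

Call:
{"name": "play_rows", "arguments": {"steps": [0,0,0,0,0,0,0,0,0,0,0,0,0,0,0,0,0,0,0,0,-0.001,0,0,0,0,0,-0.0005,0,0,0]}}

```text
t: 9.5
eef_pos: [0.4743, 0.1332, 0.0772]
tcp_rot: [[-0.964, 0.264, -0.0], [0.264, 0.964, 0.003], [0.001, 0.003, -1.0]]
force: [-1.5, -1.0, 3.9]
gripper_width: 0.021
finger_force: 60.0
```

Call:
{"name": "play_rows", "arguments": {"steps": [0,0,0,0,0,0,0,0,0,0,0,0,0,0,0,0,0,0,0,0,0,0,0,0,0,0,0,0,0,0,0,0,0,0,0,0,0,0,0,0,0,0,0,0,0,0,0,0], "claw": 0.75}}

```text
t: 10.17
eef_pos: [0.4743, 0.1332, 0.0765]
tcp_rot: [[-0.964, 0.264, -0.001], [0.264, 0.964, 0.003], [0.002, 0.003, -1.0]]
force: [0.1, 0.6, -0.1]
gripper_width: 0.0639
finger_force: 0.0
```

Call:
{"name": "play_rows", "arguments": {"steps": [0,0,-0.01,0,0,0,0,0,-0.02,0,0,0,0,0,-0.03,0,0,0,0,0,-0.03,0,0,0,0,0,-0.03,0,0,0,0,0,-0.03,0,0,0,0,0,0,0,0,0,0,0,0,0,0,0]}}

```text
t: 10.83
eef_pos: [0.4752, 0.1329, 0.2278]
tcp_rot: [[-0.964, 0.264, 0.002], [0.264, 0.964, 0.003], [-0.001, 0.004, -1.0]]
force: [0.1, 0.0, -1.3]
gripper_width: 0.0641
finger_force: 0.0
```

Run:
```python
from h import *
i=camera_info("wrist");im=camera("wrist");np.savez("w3.npz",**i);sc=camera("scene")
f=lambda im,k:np.clip(im[:,:,::-1]*k,0,255).astype(np.uint8)
a=cv2.resize(f(im,1.6)[60:310,190:440],(400,400),interpolation=cv2.INTER_CUBIC);b=cv2.resize(f(sc,2.)[110:230,300:420],(400,400),interpolation=cv2.INTER_CUBIC)
cv2.imwrite("pics/w3.png",np.hstack([a,b]))
```

```text
(no output)
```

View pics/w3.png

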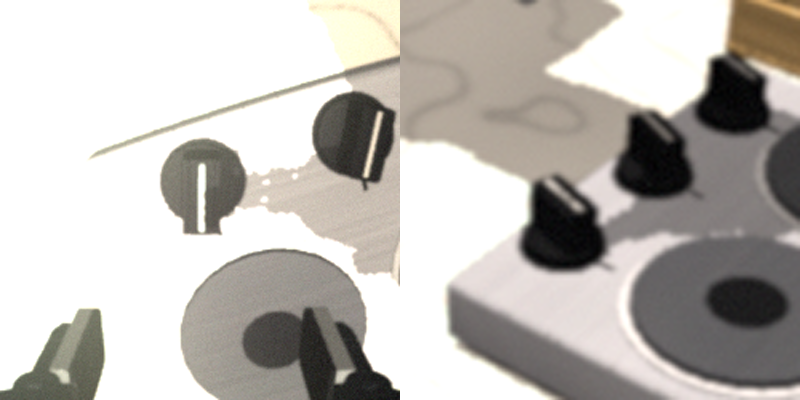

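The knob stands upright, flush and level with its neighbours, with its line along the tang (wrist crop, line at x≈202). The gripper is clear, so I'm handing in.

```bash
python3 -c "
from rig import *
print(finish_job())"
```

```text
the job is handed in; nothing more can be done
None
```

I set the matching knob on the bare shaft, pressed it home at about 35 N and released it; the last pictures show it upright and flush, I left the other two loose knobs alone, and the job is handed in (no verdict was returned).

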